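# Rest the hot pie pan and close the pie boxes

## Task

Slide the pie pan along the hotplate from the red ring to the middle of the white ring without lifting or tipping it, and then put the round iron lid on it, fully home. Close each pie box whose lid is on the bench with the lid of the same colour, pressed flat and fully home; a box that has no lid stays open. Keep the boxes upright, and leave the loose pie, the jar, the bottle and the can where they stand.

Things in the scene. Friction and masses are not known exactly. Their poses are not given: they have to be found in the camera images.
- pan: Round dark iron pie pan, a pie in it, on the black hotplate: 140 mm across the rim, mouth 132 mm, 45 mm tall, 0.7 kg. Two flat lugs stick out along its -x (towards the robot) and +x, 30 mm wide (y), 10 mm thick, from 70 to 108 mm from its centre, their middle 38 mm above the underside. Origin: centre of the underside.
- mark_hot: The hot place on the hotplate: a red painted ring 164 mm across with a red dot in the middle, where the pan starts. Origin: its centre, on the hotplate's top, 12 mm above the bench.
- mark_rest: The resting place on the hotplate: a white painted ring 164 mm across with a white dot in the middle, 200 mm to one side of the red one. Origin: its centre, on the hotplate's top, 12 mm above the bench.
- lid_pan: Round dark iron pan lid, on the bench handle up. Flange 148 mm across, z = 8 to 14 mm; under it a plug 124 mm across, 8 mm deep (116 mm in its lowest 4 mm), drops into the pan's mouth. Pale wooden bar handle on top, 56 mm along its x, 16 mm in y, z = 14 to 42 mm. Origin: centre of the plug's underside, z up; fully home it lies 37 mm above the pan's underside.
- box_red: The red pie box: an open red plastic box with a pie in it, 100 mm (x) by 80 mm (y) outside, 92 by 72 mm inside the mouth, 50 mm tall, about 0.4 kg. Origin: centre of the underside. Always present.
- lid_red: Red lid of the red box, on the bench handle up; absent in some starts. Flange 104 (x) by 84 mm (y), z = 8 to 14 mm; under it a plug 86 by 66 mm, 8 mm deep (78 by 58 in its lowest 4 mm), drops into the box, either way round. White bar handle on top, 56 mm along x, 16 mm in y, z = 14 to 42 mm. Origin: centre of the plug's underside, z up; fully home it lies 42 mm above the box's underside.
- box_blue: The blue pie box: an open blue plastic box with a pie in it, 100 mm (x) by 80 mm (y) outside, 92 by 72 mm inside the mouth, 50 mm tall, about 0.4 kg. Origin: centre of the underside. Always present.
- lid_blue: Blue lid of the blue box, on the bench handle up; absent in some starts. Flange 104 (x) by 84 mm (y), z = 8 to 14 mm; under it a plug 86 by 66 mm, 8 mm deep (78 by 58 in its lowest 4 mm), drops into the box, either way round. White bar handle on top, 56 mm along x, 16 mm in y, z = 14 to 42 mm. Origin: centre of the plug's underside, z up; fully home it lies 42 mm above the box's underside.
- box_yellow: The yellow pie box: an open yellow plastic box with a pie in it, 100 mm (x) by 80 mm (y) outside, 92 by 72 mm inside the mouth, 50 mm tall, about 0.4 kg. Origin: centre of the underside. Always present.
- lid_yellow: Yellow lid of the yellow box, on the bench handle up; absent in some starts. Flange 104 (x) by 84 mm (y), z = 8 to 14 mm; under it a plug 86 by 66 mm, 8 mm deep (78 by 58 in its lowest 4 mm), drops into the box, either way round. White bar handle on top, 56 mm along x, 16 mm in y, z = 14 to 42 mm. Origin: centre of the plug's underside, z up; fully home it lies 42 mm above the box's underside.
- pie_tin: Bystander: a round pie in a foil tin, 90 mm across, 38 mm tall, standing among the task's things. Origin: centre of the underside. Leave it alone.
- jar: Bystander: an amber glass jar, 54 mm across, 85 mm tall. Origin: centre of the underside. Leave it alone.
- bottle: Bystander: a green glass bottle, 60 mm across, 120 mm tall. Origin: centre of the underside. Leave it alone.
- can: Bystander: a steel can, 66 mm across, 80 mm tall. Origin: centre of the underside. Leave it alone.
There are look-alikes about, which are no part of the job. Leave any pink or turquoise look-alike of the lid_yellow alone.

How it is judged:
By the outcome, as a careful person would: the job done as asked, in the order asked, and still so for the second after the job is handed in, with the robot touching nothing.
Of lid_red, lid_blue, lid_yellow only 2 to 3 are there at a start; the rules pass over those that are not, and their reading is None.
At some moment in a run one of pan, box_red, box_blue, box_yellow may be knocked a few centimetres aside while the robot is not near it.
It also fails if it takes over 208 s, if anything falls off the work surface, if the arm or the gripper's body presses on something with over 40 N, if the wrist force passes 120 N, or if a joint passes its speed limit or range.

## Robot

A 7-joint arm with a two-finger parallel gripper is mounted at the origin on the work surface. World frame = base frame: x ahead of the robot, y to its left, z up, the work surface at z = 0. Lengths are in m, angles in rad, forces in N, time in s.
With the tool pointing down it reaches from about 0.35 to 0.9 m from the base axis. Payload 8.1 kg.
Tool frame: the origin (TCP) lies on the centre line of the jaws, within the pads' length; the fingertips stand 11 mm ahead of it and the grasp point (between the pads) lies 8 mm behind it (arm.nose_length is the distance from the TCP to the fingertips, in m); z points along the fingers, y is the line along which they close (so a half turn about z gives the same grasp; the last joint's range is limited). The gripper opens to 92 mm and grips with 3 to 60 N. Pads are 19 mm wide; open, the fingers measure 130 mm over their backs; the gripper's body (75 mm by 190 mm) begins 47 mm behind the grasp point.
Start: joints at [1.025, 0.434, 0.025, 1.573, -0.012, 1.134, -0.075], TCP at [0.268, -0.565, 0.238] pointing down, gripper open.
Joint ranges: [-2.62, 2.62], [-0.44, 2.09], [-1.27, 1.32], [0.08, 2.57], [-1.32, 4.46], [0.12, 2], [-2.74, 2.74]. Speed limits (rad/s): [2.22, 2.22, 3.01, 3.01, 3.14, 3.14, 3.14].

## Interface

Orientations are given as a rotation vector (axis times angle).
In Python, from cell import arm gives the robot as it stands.
- The arm moves only by the tool jog_arm, never from a script. Its argument "moves" is a list of rows, each a list of 4 numbers: the shift along the tool's x, y, z in m, then the turn about the tool's z in rad. In form: [[tx, ty, tz, spin], ...]. A call has 1 to 20 rows; each row is the pose to reach, as a shift and turn from the pose commanded when the call began, along the tool's axes at that moment; what a row does not reach only later rows make up. A row lasts 1/8 s, in which the tool goes at most 62.5 mm and 10.7 degrees, less where a joint would pass 70% of its speed; a pose out of reach is approached as far as the arm can. A call with a gripper value outside its range is refused whole. "hand" is the finger opening in m, from 0 to 0.0918, set as the call begins (left out, the last holds). The fingers move at their own pace and stop on an object; "newtons" is the grip in N (left out, the last holds). Time passes only in rows, so rows that repeat a pose let the fingers close. It gives the time, the measured TCP pose, the force, the opening and the grip force at its end, in the units of the state.
- arm.observe(): the state, without advancing time (a new reading comes with each control period).
- arm.get_image(name): name is "side" or "top"; returns a dict with "color" (400x640x3 uint8, red, green, blue), "z_map" (400x640 float32, m along the optical axis (not along the pixel's ray), 0 where there is no reading), "fx", "fy", "cx", "cy" (pixels), "rvec" (rotation vector, rad) and "tvec" (3), from world to camera coordinates, as OpenCV has them. Camera axes: x right, y down, z forward; pixel columns grow to the right and rows downward; lengths in m; the calibration is good to about 2 mm. A picture is of the moment at which its call begins.
- arm.sign_off(): hands the job in; it is judged then, once.
The state is a dict: "clock": time; "joints": joint angles; "dq": joint speeds; "joint_efforts": joint torques, N m; "position": TCP position; "ee_rot": TCP orientation; "force": force on the tool from outside, world axes, zero at the start; "ft_torque": the same for the moment, N m; "width": opening from 0.0 (shut) to 1.0 (fully open); "gripper_force": force on a finger pad.
Only numpy, scipy, OpenCV 4.12 (cv2) and the standard library are available. Lean on these libraries where they do the work, as an engineer would, in place of code of your own. Each camera call takes 0.05 s, during which the arm holds its last target. There are 200 camera calls.

## Working session

There is one attempt and no reset: what is moved stays moved. The work goes in short steps, Python scripts to look and compute and a tool call to move; the robot and the scene stay as the last step left them, time stands still between calls to the robot, and variables do not carry over. Pictures are saved under pics/ and viewed, at most 14 in all, crops included, and the job is handed in when it is done.

Besides the shell and the picture viewer there is one more tool, called as name([rows], argument=value, ...), one row to a line, values as JSON. jog_arm: Moves the arm, as the interface text tells. Its arguments: {"type":"object","properties":{"moves":{"type":"array"},"hand":{"type":"number"},"newtons":{"type":"number"}},"required":["moves"]}

```bash
ls; mkdir -p pics
cat > h.py <<'E'
import numpy as np, cv2
from cell import arm
def shot(n):
    d=arm.get_image(n); R=cv2.Rodrigues(np.array(d["rvec"],float))[0]; t=np.array(d["tvec"],float).ravel()
    v,u=np.mgrid[0:400,0:640]; z=d["z_map"]
    P=np.stack([(u-d["cx"])/d["fx"]*z,(v-d["cy"])/d["fy"]*z,z],-1)
    d["W"]=(P-t)@R; d["W"][z<=0]=np.nan
    return d
def save(d,f,crop=None,s=1):
    im=d["color"][:,:,::-1]
    if crop: a,b,c,e=crop; im=im[b:e,a:c]
    cv2.imwrite("pics/"+f,cv2.resize(im,None,fx=s,fy=s,interpolation=cv2.INTER_CUBIC))
E
python3 - <<'E'
from h import *
d=shot("top"); save(d,"t0.png",s=1.25); np.save("t0.npy",d["W"])
e=shot("side"); save(e,"s0.png",s=1.25)
s=arm.observe(); print(s)
for n,x in(("t",d),("s",e)):print(x["fx"],x["rvec"],x["tvec"],np.nanmin(x["W"],(0,1)),np.nanmax(x["W"],(0,1)))
E
```

```text
pics
{'clock': 0.1, 'joints': array([ 1.02538638,  0.43515717,  0.02495081,  1.57399538, -0.01160784,
        1.13401964, -0.07510443]), 'dq': array([ 4.20157408e-04, -6.75803459e-05, -1.13050737e-03, -3.90262861e-03,
       -8.63364977e-04, -3.88063311e-04, -1.72062083e-04]), 'joint_efforts': array([ 2.57453779e-03, -6.69130325e+01,  9.87603441e-01, -3.15145540e+01,
       -6.05550315e-02,  3.74431524e-02,  1.21402359e-04]), 'position': array([ 0.26757582, -0.56433098,  0.23702493]), 'ee_rot': array([-3.06358859e+00, -6.89508090e-01,  6.67394467e-04]), 'force': array([ 0.00479412,  0.28983351, -0.05058064]), 'ft_torque': array([-0.00971567,  0.01232062,  0.00234316]), 'gripper_force': 0.0, 'width': 1.0007005551690409}
444.606422652941 [ 2.12649704 -2.10318183  0.17840096] [0.00333715 0.50472452 1.28342725] [-0.31214836 -1.61630741 -0.77686188] [1.67916676 1.75421264 0.83590003]
405.8214451458815 [ 0.74829447 -2.69422135  1.00806388] [0.40705742 0.23882813 1.32728932] [-0.71876832 -1.75155544 -0.77763358] [1.92830886 1.06540205 0.78631832]
```

View pics/t0.png

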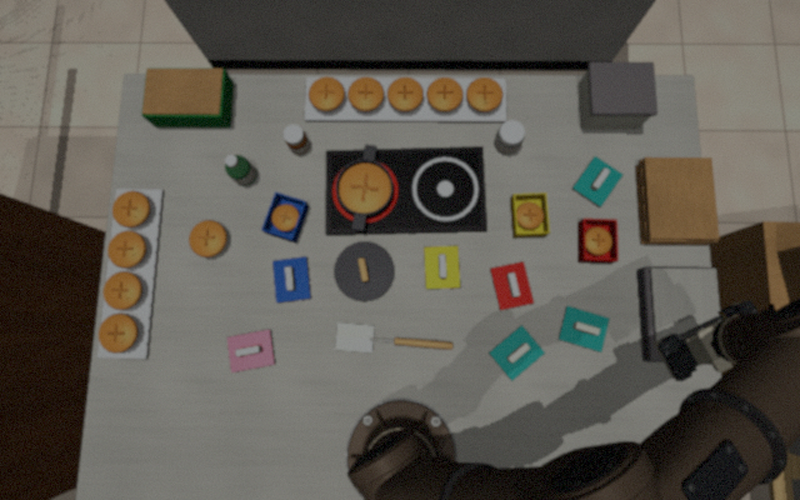

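View pics/s0.png

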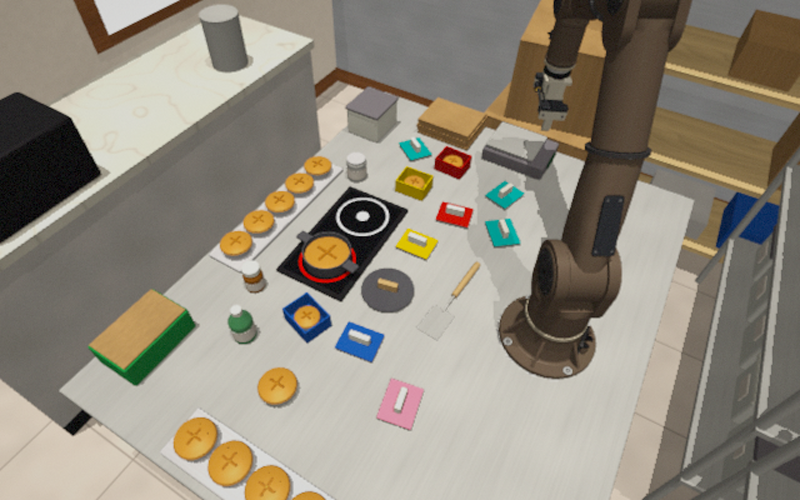

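The top picture (800 px wide) shows these candidates:
- **Iron lid:** (364,271).
- **Lids:** blue (292,280), yellow (442,268) and red (512,286).
- **Look-alikes:** pink (250,351) and turquoise (597,181), (516,352), (584,328).
- **Boxes:** blue (286,217), yellow (530,215) and red (598,241).
- **Pan and goal:** pan at (365,188), lugs at (359,223) and (370,153), white ring centre (445,188).
- **Other pies:** the loose pie is at (208,239).

All three coloured lids are present.

```bash
cat >> h.py <<'E'
def px2w(d,uv,z):
    R=cv2.Rodrigues(np.array(d["rvec"],float))[0]; t=np.array(d["tvec"],float).ravel()
    uv=np.asarray(uv,float).reshape(-1,2)
    r=np.c_[(uv[:,0]-d["cx"])/d["fx"],(uv[:,1]-d["cy"])/d["fy"],np.ones(len(uv))]@R
    c=-R.T@t
    return (c+r*((z-c[2])/r[:,2])[:,None])[:,:2]
def comp(mask,seed):
    n,l,st,ce=cv2.connectedComponentsWithStats(mask.astype(np.uint8))
    ids=[i for i in range(1,n) if st[i,4]>15]
    ys=[np.min(np.hypot(*(np.argwhere(l==i)[:,::-1]-seed).T)) for i in ids]
    return np.argwhere(l==ids[int(np.argmin(ys))])[:,::-1]
def rect(xy):
    (c,(w,h),a)=cv2.minAreaRect((xy*1000).astype(np.float32))
    if w<h: w,h,a=h,w,a+90
    return np.round(np.array(c)/1000,4),round(w),round(h),(a+90)%180-90   # angle of long axis, deg
def hsv(d): return cv2.cvtColor(d["color"],cv2.COLOR_RGB2HSV)
HUE=dict(red=(172,6),blue=(100,125),yellow=(24,34))
def hm(d,n):
    H=hsv(d); a,b=HUE[n]; h=H[...,0]
    k=((h>=a)&(h<=b)) if a<b else ((h>=a)|(h<=b))
    return k&(H[...,1]>130)&(H[...,2]>50)
def lidbox(d,n,seed,z):
    return rect(px2w(d,comp(hm(d,n),seed),z))
def handle(d,seed,r=22):
    W=d["W"]; v,u=np.mgrid[0:400,0:640]
    k=(np.hypot(u-seed[0],v-seed[1])<r)&(W[...,2]>.028)&(W[...,2]<.06)
    return rect(px2w(d,comp(k,seed),.042)), np.nanmedian(W[k][:,2])
E
cat > m.py <<'E'
from h import *
d=shot("top"); S=.8
for n,l,b in(("red",(512,286),(598,241)),("blue",(292,280),(286,217)),("yellow",(442,268),(530,215))):
    l=np.array(l)*S;b=np.array(b)*S
    print(n,"lid",lidbox(d,n,l+[6,6],.014),"hand",handle(d,l)); print("  box",lidbox(d,n,b+[-10,-10],.05))
print("iron",handle(d,np.array((364,271))*S))
H=hsv(d);W=d["W"];v,u=np.mgrid[0:400,0:640]
k=(np.hypot(u-291,v-217)<32)&(H[...,2]<110)&(W[...,2]<.03); 
print("iron disc",rect(px2w(d,comp(k,(280,225)),.014)))
k=(np.hypot(u-356,v-150)<35)&(H[...,2]>150)&(H[...,1]<60); print("white",rect(px2w(d,np.argwhere(k)[:,::-1],.012)),rect(px2w(d,comp(k&(np.hypot(u-356,v-150)<12),(356,150)),.012)))
k=(np.hypot(u-292,v-150)<38)&(W[...,2]>.04)&(W[...,2]<.075); print("pan",rect(px2w(d,comp(k,(292,150)),.056)), [np.nanmedian(W[r-2:r+3,c-2:c+3,2]) for c,r in((287,178),(296,122),(292,150))])
for nm,(c,r) in dict(luglo=(287,178),lughi=(296,122)).items():
    kk=k&(np.hypot(u-c,v-r)<7); print(nm,px2w(d,np.argwhere(kk)[:,::-1],.055).mean(0))
k=(np.hypot(u-292,v-150)<50)&hm(d,"red"); print("redring",rect(px2w(d,np.argwhere(k)[:,::-1],.012)))
save(d,"c0.png",(180,90,520,300),2.2)
E
python3 m.py
```

```text
red lid (array([ 0.3947, -0.2617]), 100, 81, 12.341879844665527) hand ((array([ 0.3943, -0.2609]), 56, 18, 12.697541236877441), np.float64(0.0413141724773667))
  box (array([ 0.4999, -0.4646]), 103, 83, -2.7402420043945312)
blue lid (array([0.4036, 0.2706]), 100, 80, 8.291881561279297) hand ((array([0.4033, 0.2697]), 56, 18, 8.598297119140625), np.float64(0.040788746292574486))
  box (array([0.5516, 0.2875]), 98, 81, -17.194068908691406)
yellow lid (array([ 0.4377, -0.094 ]), 100, 79, 3.387073278427124) hand ((array([ 0.4368, -0.0933]), 57, 15, -0.030120849609375), np.float64(0.041486110206871665))
  box (array([ 0.5618, -0.3028]), 103, 84, 2.5473997592926025)
iron ((array([0.4258, 0.0946]), 56, 16, 12.578052520751953), np.float64(0.041145803414504314))
iron disc (array([0.4271, 0.0951]), 150, 146, 0.8320097327232361)Traceback (most recent call last):
  File "m.py", line 10, in <module>
    k=(np.hypot(u-356,v-150)<35)&(H[...,2]>150)&(H[...,1]<60); print("white",rect(px2w(d,np.argwhere(k)[:,::-1],.012)),rect(px2w(d,comp(k&(np.hypot(u-356,v-150)<12),(356,150)),.012)))
                                                                                                                                   ~~~~^^^^^^^^^^^^^^^^^^^^^^^^^^^^^^^^^^^^^^^^
  File "h.py", line 23, in comp
    return np.argwhere(l==ids[int(np.argmin(ys))])[:,::-1]
                                  ~~~~~~~~~^^^^
    return _wrapfunc(a, 'argmin', axis=axis, out=out, **kwds)
    return _wrapit(obj, method, *args, **kwds)
    result = getattr(arr, method)(*args, **kwds)
ValueError: attempt to get argmin of an empty sequence
```

```bash
sed -i 's/>150)&(H\[...,1\]<60)/>120)\&(H[...,1]<70)/' m.py
cat >> m.py <<'E'
for n,b in(("red",(598,241)),("blue",(286,217)),("yellow",(530,215))):
    b=np.array(b)*S; k=(np.hypot(u-b[0],v-b[1])<34)&(W[...,2]>.043)&(W[...,2]<.06)&hm(d,n)
    q=W[k]; print(n,"rim",k.sum(),rect(px2w(d,np.argwhere(k)[:,::-1],.05)),rect(q[:,:2]), np.median(q[:,2]))
E
python3 m.py|tail -9
```

```text
iron disc (array([0.4256, 0.0963]), 149, 147, -89.34585344791412)
white (array([ 0.6422, -0.1088]), 188, 178, 48.193965911865234) (array([ 0.636 , -0.1031]), 34, 34, -45.783634185791016)
pan (array([0.6256, 0.0955]), 190, 138, 26.506895065307617) [np.float64(0.054861927279669806), np.float64(0.05431473046049236), np.float64(0.045377083284435224)]
luglo [0.53748282 0.10638376]
lughi [0.7131885  0.08441273]
redring (array([0.6177, 0.0956]), 170, 147, -77.45484161376953)
red rim 175 (array([ 0.5015, -0.466 ]), 100, 80, -2.76385498046875) (array([ 0.5021, -0.4666]), 99, 80, -2.2932281494140625) 0.04903354481653102
blue rim 129 (array([0.5523, 0.2884]), 97, 79, -16.472854614257812) (array([0.5528, 0.2891]), 97, 79, -17.060928344726562) 0.04826100277028782
yellow rim 147 (array([ 0.5635, -0.3048]), 99, 80, 2.019782304763794) (array([ 0.5643, -0.3051]), 100, 78, 2.9688727855682373) 0.049634679697534045
```

View pics/c0.png

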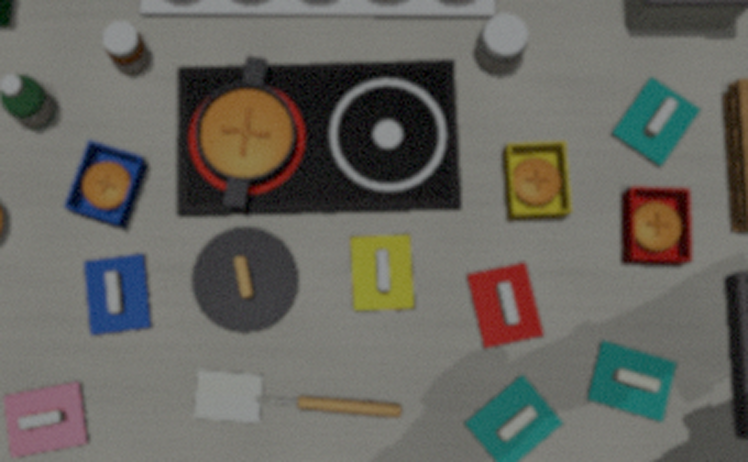

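The crop confirms the choice: blue lid (118,293), iron lid (245,278), yellow lid (383,270), red lid (505,303), pan (247,132) and white dot (388,134). Next I'll work out the reach to the pan's near lug.

```bash
cat > go.py <<'E'
import sys
from h import *
def go(x,y,z,yawdeg=None,half=True,s=None):
    s=s or arm.observe(); R=cv2.Rodrigues(s["ee_rot"])[0]; p=s["position"]
    d=R.T@(np.array([x,y,z])-p); cur=np.degrees(np.arctan2(R[1,0],R[0,0])); sp=0
    if yawdeg is not None:
        m=180 if half else 360
        sp=-((yawdeg-cur+m/2)%m-m/2)
    print("shift",d.round(4),"spin",round(np.radians(sp),3),"| cur",p.round(4),"yaw",cur.round(2),"tilt",np.degrees(np.arccos(-R[2,2])).round(2),"j7",s["joints"][6].round(2),"t",s["clock"])
if __name__=="__main__":
    a=[float(q) for q in sys.argv[1:]]
    go(*a)
E
python3 go.py .534 .107 .2 -7.1
python3 - <<'E'
from h import *
d=shot("top")
for n,(c,r),z in(("bottle",(188,128),.12),("jar",(235,105),.085),("can",(409,104),.08)):print(n,px2w(d,[c,r],z))
E
```

```text
shift [ 0.5284 -0.4926  0.0377] spin 0.567 | cur [ 0.2676 -0.5645  0.2372] yaw 25.37 tilt 0.05 j7 -0.08 t 0.2
bottle [[0.66968303 0.39333421]]
jar [[0.75504031 0.26688796]]
can [[ 0.76321227 -0.25880436]]
```

jog_arm([
  [0.05, -0.05, 0.0, 0.05],
  [0.1, -0.09, 0.01, 0.1],
  [0.14, -0.13, 0.01, 0.15],
  [0.18, -0.17, 0.02, 0.2],
  [0.22, -0.21, 0.02, 0.25],
  [0.26, -0.245, 0.03, 0.3],
  [0.3, -0.28, 0.03, 0.35],
  [0.34, -0.32, 0.03, 0.4],
  [0.38, -0.36, 0.037, 0.45],
  [0.42, -0.4, 0.037, 0.5],
  [0.46, -0.43, 0.037, 0.54],
  [0.5, -0.465, 0.037, 0.567],
  [0.5284, -0.4926, 0.037, 0.567],
  [0.5284, -0.4926, 0.037, 0.567],
  [0.5284, -0.4926, 0.037, 0.567],
  [0.5284, -0.4926, 0.037, 0.567],
], hand=0.06, newtons=20)

```text
clock: 2.25
position: [0.534, 0.1051, 0.2007]
ee_rot: [3.135, -0.198, -0.0]
force: [-0.5, -0.3, 0.2]
width: 0.653
gripper_force: 0.0
```

```bash
python3 go.py .534 .107 .042 -7.1; python3 m.py | grep -E "pan|lug|rim|white"
```

```text
shift [-0.0002 -0.002   0.1587] spin -0.002 | cur [0.534  0.1051 0.2007] yaw -7.24 tilt 0.05 j7 -2.08 t 2.25Traceback (most recent call last):
  File "m.py", line 6, in <module>
    print("iron",handle(d,np.array((364,271))*S))
                 ~~~~~~^^^^^^^^^^^^^^^^^^^^^^^^^
  File "h.py", line 39, in handle
    return rect(px2w(d,comp(k,seed),.042)), np.nanmedian(W[k][:,2])
                       ~~~~^^^^^^^^
  File "h.py", line 23, in comp
    return np.argwhere(l==ids[int(np.argmin(ys))])[:,::-1]
                                  ~~~~~~~~~^^^^
    return _wrapfunc(a, 'argmin', axis=axis, out=out, **kwds)
    return _wrapit(obj, method, *args, **kwds)
    result = getattr(arr, method)(*args, **kwds)
ValueError: attempt to get argmin of an empty sequence
```

jog_arm([
  [0, -0.002, 0.04, 0],
  [0, -0.002, 0.08, 0],
  [0, -0.002, 0.11, 0],
  [0, -0.002, 0.13, 0],
  [0, -0.002, 0.145, 0],
  [0, -0.002, 0.152, 0],
  [0, -0.002, 0.157, 0],
  [0, -0.002, 0.158, 0],
  [0, -0.002, 0.158, 0],
  [0, -0.002, 0.158, 0],
])

```text
clock: 3.55
position: [0.5347, 0.1088, 0.0431]
ee_rot: [-3.135, 0.195, -0.001]
force: [-0.8, 0.0, 0.0]
width: 0.657
gripper_force: 0.0
```

jog_arm([
  [0, 0, 0, 0],
  [0, 0, 0, 0],
  [0, 0, 0, 0],
  [0, 0, 0, 0],
  [0, 0, 0, 0],
  [0, 0, 0, 0],
], hand=0.0, newtons=15)

```text
clock: 4.3
position: [0.5344, 0.1086, 0.0427]
ee_rot: [3.135, -0.195, -0.0]
force: [-0.8, 0.3, 2.1]
width: 0.325
gripper_force: 15.0
```

```bash
python3 go.py .534 .107 .042 -7.1
python3 - <<'E'
from h import *
d=shot("side"); save(d,"s1.png",(200,130,440,290),3)
E
```

```text
shift [-0.0002  0.0016  0.0007] spin -0.0 | cur [0.5344 0.1086 0.0427] yaw -7.13 tilt 0.01 j7 -2.16 t 4.3
```

View pics/s1.png

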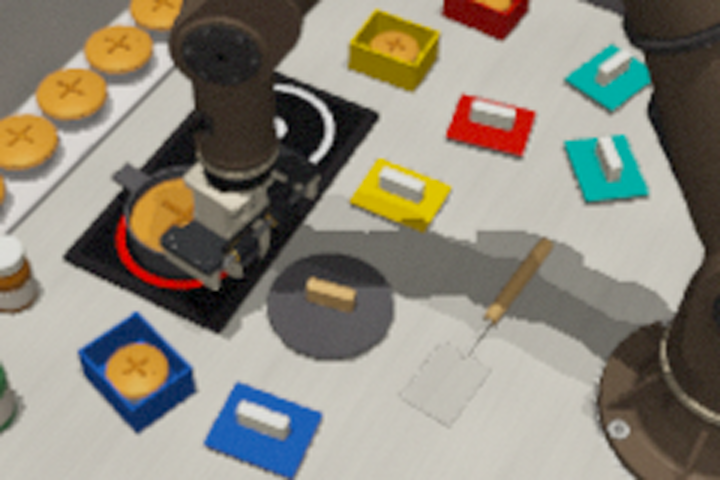

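The near lug is gripped at (240,240) in this crop. The opening reads 30 mm, which matches the lug's width. Now the slide.

jog_arm([
  [0, 0, 0, 0],
  [0, 0, 0, 0],
  [0.001, 0.005, 0, 0],
  [0.003, 0.015, 0, 0],
  [0.005, 0.027, 0, 0],
  [0.007, 0.039, 0, 0],
  [0.009, 0.051, 0, 0],
  [0.0115, 0.063, 0, 0],
  [0.0135, 0.075, 0, 0],
  [0.0155, 0.087, 0, 0],
  [0.018, 0.099, 0, 0],
  [0.02, 0.111, 0, 0],
  [0.022, 0.123, 0, 0],
  [0.0245, 0.135, 0, 0],
  [0.0265, 0.147, 0, 0],
  [0.0285, 0.159, 0, 0],
  [0.0305, 0.17, 0, 0],
  [0.0325, 0.18, 0, 0],
  [0.034, 0.188, 0, 0],
  [0.0345, 0.192, 0, 0],
], newtons=40)

```text
clock: 6.85
position: [0.5448, -0.0868, 0.0427]
ee_rot: [3.135, -0.196, -0.0]
force: [-0.6, 5.5, 0.1]
width: 0.321
gripper_force: 40.1
```

```bash
cat > pan.py <<'E'
from h import *
d=shot("top"); W=d["W"];H=hsv(d);v,u=np.mgrid[0:400,0:640]
orange=(H[...,0]>6)&(H[...,0]<24)&(H[...,1]>100)&(W[...,2]>.025)&(W[...,2]<.075)&(np.hypot(u-330,v-150)<100)
def circ(p):
    A=np.c_[2*p,np.ones(len(p))]; q=np.linalg.lstsq(A,(p**2).sum(1),rcond=None)[0]; return q[:2],np.sqrt(q[2]+q[:2]@q[:2])
q=np.argwhere(orange)[:,::-1]
if len(q)>30:
    m=np.median(q,0); k=(np.hypot(u-m[0],v-m[1])<50)&(W[...,2]>.044)&(W[...,2]<.075)&(W[...,0]>.5)
    print("pie",m,rect(px2w(d,q,.05))); p=px2w(d,np.argwhere(k)[:,::-1],.056)
    c=rect(px2w(d,q,.05))[0]; 
    for it in range(3):
        r=np.hypot(*(p-c).T); a=np.degrees(np.arctan2(*(p-c).T[::-1]))
        L=p[(r>.078)&(r<.115)]; far=L[L[:,0]>c[0]]; near=L[L[:,0]<c[0]]
        if len(far)and len(near): c=(far.mean(0)+near.mean(0))/2
    b=np.round(a[(r<.078)]/10)*10
    hull=np.array([p[(r<.078)][b==t][np.argmax(r[r<.078][b==t])] for t in np.unique(b) if (b==t).sum()>2])
    print("lugs",near.mean(0),far.mean(0),"mid",c,"circ",circ(hull))
k=(H[...,2]>110)&(H[...,1]<70)&(W[...,2]<.03)&(np.hypot(u-356,v-150)<38)&(np.hypot(u-356,v-150)>15)
w=px2w(d,np.argwhere(k)[:,::-1],.012)
print("white ring fit",len(w),circ(w))
E
python3 pan.py; python3 go.py 0.5447 -0.09 .042 -7.1
```

```text
pie [331.  78.] (array([0.6818, 0.0085]), 577, 500, -73.59572219848633)
shift [0.0003 0.0027 0.0007] spin -0.001 | cur [ 0.5448 -0.0872  0.0427] yaw -7.17 tilt 0.02 j7 -1.8 t 6.9pan.py:17: RuntimeWarning: Mean of empty slice.
  print("lugs",near.mean(0),far.mean(0),"mid",c,"circ",circ(hull))
  ret = um.true_divide(
Traceback (most recent call last):
  File "pan.py", line 17, in <module>
    print("lugs",near.mean(0),far.mean(0),"mid",c,"circ",circ(hull))
                                                         ~~~~^^^^^^
  File "pan.py", line 5, in circ
    A=np.c_[2*p,np.ones(len(p))]; q=np.linalg.lstsq(A,(p**2).sum(1),rcond=None)[0]; return q[:2],np.sqrt(q[2]+q[:2]@q[:2])
                                                      ~~~~~~~~~~^^^
numpy.exceptions.AxisError: axis 1 is out of bounds for array of dimension 1
```

jog_arm([
  [0.0003, 0.002, 0, 0],
  [0.0003, 0.003, 0, 0],
  [0.0003, 0.003, 0, 0],
  [0.0003, 0.003, 0, 0],
])

```text
clock: 7.4
position: [0.5448, -0.089, 0.0427]
ee_rot: [-3.136, 0.195, 0.0]
force: [0.8, 4.5, 0.8]
width: 0.322
gripper_force: 40.1
```

jog_arm([
  [0, 0, 0, 0],
  [0, 0, 0, 0],
  [0, 0, 0, 0],
  [0, 0, 0, 0],
  [0, 0, -0.02, 0],
  [0, 0, -0.06, 0],
  [0, 0, -0.11, 0],
  [0, 0, -0.16, 0],
  [-0.05, 0.05, -0.18, 0],
  [-0.1, 0.1, -0.18, 0],
  [-0.15, 0.15, -0.18, 0],
  [-0.18, 0.2, -0.18, 0],
  [-0.18, 0.25, -0.18, 0],
  [-0.18, 0.25, -0.18, 0],
], hand=0.06)

```text
clock: 9.15
position: [0.3328, -0.3189, 0.223]
ee_rot: [3.133, -0.206, -0.0]
force: [0.5, -0.5, -0.2]
width: 0.654
gripper_force: 0.0
```

```bash
sed -i 's/(np.hypot(u-330,v-150)<100)/(v>115)\&(v<190)\&(u>262)\&(u<390)/' pan.py; python3 pan.py; python3 m.py
```

```text
pie [356. 147.] (array([ 0.6368, -0.1007]), 128, 126, -89.61559239029884)
lugs [ 0.54430673 -0.08914361] [ 0.72866602 -0.111148  ] mid [ 0.63648638 -0.1001458 ] circ (array([ 0.63652496, -0.10061539]), np.float64(0.07085292851333003))
white ring fit 514 (array([ 0.65312109, -0.1124305 ]), np.float64(0.09696571457038247))
red lid (array([ 0.3947, -0.2615]), 100, 81, 11.948345184326172) hand ((array([ 0.3943, -0.2608]), 56, 18, 12.551905632019043), np.float64(0.04123219357400285))
  box (array([ 0.4999, -0.4615]), 103, 88, -2.7859649658203125)
blue lid (array([0.4036, 0.2706]), 99, 80, 7.8642706871032715) hand ((array([0.4031, 0.2707]), 57, 18, 2.9245710372924805), np.float64(0.041565184092053425))
  box (array([0.5516, 0.2875]), 98, 81, -16.87610626220703)
yellow lid (array([ 0.4376, -0.094 ]), 100, 79, 3.387073278427124) hand ((array([ 0.4368, -0.0933]), 57, 15, -0.030120849609375), np.float64(0.04125169915396954))
  box (array([ 0.5615, -0.3028]), 103, 84, 2.8535940647125244)
iron ((array([0.4255, 0.0945]), 57, 16, 12.578052520751953), np.float64(0.04142019776134198))
iron disc (array([0.4256, 0.095 ]), 147, 146, 0.8320004343986511)Traceback (most recent call last):
  File "m.py", line 10, in <module>
    k=(np.hypot(u-356,v-150)<35)&(H[...,2]>120)&(H[...,1]<70); print("white",rect(px2w(d,np.argwhere(k)[:,::-1],.012)),rect(px2w(d,comp(k&(np.hypot(u-356,v-150)<12),(356,150)),.012)))
                                                                                                                                   ~~~~^^^^^^^^^^^^^^^^^^^^^^^^^^^^^^^^^^^^^^^^
  File "h.py", line 23, in comp
    return np.argwhere(l==ids[int(np.argmin(ys))])[:,::-1]
                                  ~~~~~~~~~^^^^
    return _wrapfunc(a, 'argmin', axis=axis, out=out, **kwds)
    return _wrapit(obj, method, *args, **kwds)
    result = getattr(arr, method)(*args, **kwds)
ValueError: attempt to get argmin of an empty sequence
```

Run:
```python
from h import *
exec(open("pan.py").read().split("q=np.argwhere")[0])
k=hm(d,"red")&(np.hypot(u-292,v-150)<45); n,l,st,ce=cv2.connectedComponentsWithStats(k.astype(np.uint8))
for i in range(1,n):
    if st[i,4]>15: p=px2w(d,np.argwhere(l==i)[:,::-1],.012); print("red",st[i],p.mean(0),rect(p),circ(p))
k=(H[...,2]>105)&(H[...,1]<60)&(W[...,2]<.03)&(W[...,0]>.53)&(W[...,0]<.73)&(W[...,1]<0)&(W[...,1]>-.19)
p=px2w(d,np.argwhere(k)[:,::-1],.012)
c=np.array([.636,-.103])
for i in range(5):
    r=np.hypot(*(p-c).T); p2=p[(r>.072)&(r<.09)]; c,R=circ(p2)
print(len(p2),c,R)
save(d,"c1.png",(240,90,460,260),3)
```

```text
red [265 126  55  53 787] [0.62878161 0.09754355] (array([0.6305, 0.0971]), 169, 168, -89.49171489477158) (array([0.62925604, 0.09765624]), np.float64(0.0777298519921722))
red [285 145  15  15 174] [0.62933456 0.09731275] (array([0.6296, 0.0969]), 45, 44, 1.2160295248031616) (array([0.62938647, 0.09731262]), np.float64(0.016761911142938964))
276 [ 0.63644399 -0.10250072] 0.07777395293122336
```

View pics/c1.png

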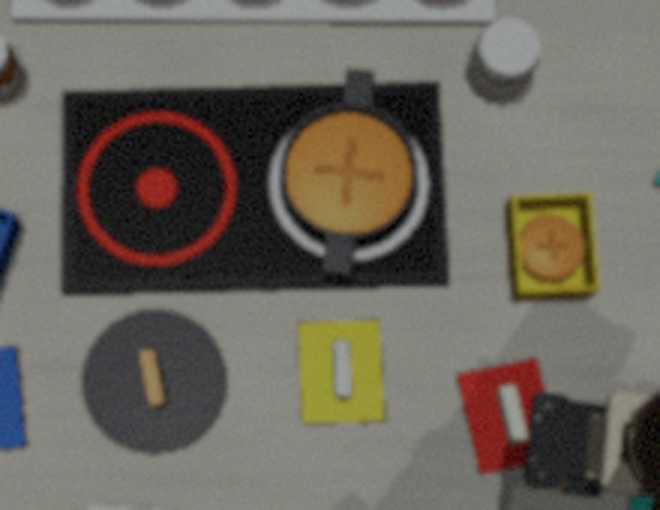

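The crop shows the pan at (350,175), sitting inside the white ring, which is about 2 mm off centre. The red ring is empty at (157,188). Next is the iron lid, handle at (152,377).

```bash
python3 go.py .4257 .0948 .15 12.6
```

```text
shift [ 0.0388 -0.4171  0.0728] spin -0.344 | cur [ 0.3354 -0.3143  0.2226] yaw -7.13 tilt 0.03 j7 -1.08 t 9.3
```

jog_arm([
  [0.005, -0.04, 0, -0.05],
  [0.01, -0.09, 0, -0.1],
  [0.015, -0.14, 0, -0.15],
  [0.02, -0.19, 0, -0.2],
  [0.025, -0.24, 0, -0.25],
  [0.03, -0.29, 0.02, -0.3],
  [0.0388, -0.34, 0.04, -0.344],
  [0.0388, -0.38, 0.06, -0.344],
  [0.0388, -0.405, 0.073, -0.344],
  [0.0388, -0.417, 0.073, -0.344],
  [0.0388, -0.417, 0.073, -0.344],
  [0.0388, -0.417, 0.073, -0.344],
  [0.0388, -0.417, 0.073, -0.344],
], hand=0.05)

```text
clock: 10.92
position: [0.4256, 0.0931, 0.1501]
ee_rot: [3.122, 0.342, 0.001]
force: [0.2, -0.3, 0.3]
width: 0.547
gripper_force: 0.0
```

```bash
python3 go.py .4257 .0948 .028 12.6
```

```text
shift [ 0.0004 -0.0017  0.1221] spin -0.002 | cur [0.4256 0.0931 0.1501] yaw 12.49 tilt 0.05 j7 -1.88 t 10.925
```

jog_arm([
  [0, 0, 0.04, 0],
  [0, 0, 0.075, 0],
  [0, 0, 0.1, 0],
  [0, 0, 0.115, 0],
  [0, 0, 0.121, 0],
  [0, 0, 0.122, 0],
  [0, 0, 0.122, 0],
  [0, 0, 0.122, 0],
])

```text
clock: 11.92
position: [0.4258, 0.0941, 0.0283]
ee_rot: [-3.123, -0.344, -0.002]
force: [0.6, -0.4, -0.1]
width: 0.543
gripper_force: 0.0
```

jog_arm([
  [0, 0, 0, 0],
  [0, 0, 0, 0],
  [0, 0, 0, 0],
  [0, 0, 0, 0],
  [0, 0, 0, 0],
  [0, 0, 0, 0],
  [0, 0, -0.01, 0],
  [0, 0, -0.03, 0],
  [0, 0, -0.06, 0],
  [0, 0, -0.09, 0],
  [0, 0, -0.12, 0],
  [0, 0, -0.12, 0],
  [0, 0, -0.12, 0],
], hand=0.0, newtons=40)

```text
clock: 13.55
position: [0.4249, 0.0937, 0.1473]
ee_rot: [3.122, 0.344, -0.001]
force: [0.0, -0.1, -2.7]
width: 0.172
gripper_force: 40.0
```

```bash
python3 go.py .6365 -.1003 .148 0; python3 pan.py | grep -v white; python3 m.py 2>&1| grep -E "lid|box"
```

```text
shift [ 0.1643  0.2354 -0.0007] spin 0.219 | cur [0.4249 0.0937 0.1473] yaw 12.57 tilt 0.04 j7 -1.88 t 13.55
pie [356. 147.] (array([ 0.6384, -0.1007]), 129, 128, 0.3527330160140991)
lugs [ 0.54425146 -0.08897586] [ 0.72857885 -0.11099015] mid [ 0.63641516 -0.09998301] circ (array([ 0.63655936, -0.1005987 ]), np.float64(0.07083818609502414))
red lid (array([ 0.3946, -0.2617]), 100, 81, 12.638080596923828) hand ((array([ 0.394 , -0.2609]), 56, 18, 12.697541236877441), np.float64(0.041254043848046575))
  box (array([ 0.5002, -0.4616]), 103, 88, -2.6930007934570312)
blue lid (array([0.4035, 0.2706]), 99, 80, 7.864262580871582) hand ((array([0.4031, 0.2698]), 57, 19, 6.568368911743164), np.float64(0.04009341466907507))
  box (array([0.5516, 0.2875]), 98, 81, -17.194068908691406)
yellow lid (array([ 0.4374, -0.0938]), 100, 80, 3.611527442932129) hand ((array([ 0.4368, -0.0933]), 57, 15, -0.030120849609375), np.float64(0.04219018545599669))
  box (array([ 0.5616, -0.3025]), 103, 84, 2.54086971282959)
```

jog_arm([
  [0.02, 0.02, 0, 0],
  [0.04, 0.05, 0, 0],
  [0.06, 0.08, 0, 0],
  [0.08, 0.11, 0, 0],
  [0.1, 0.14, 0, 0],
  [0.12, 0.17, 0, 0],
  [0.14, 0.2, 0, 0],
  [0.155, 0.222, 0, 0],
  [0.1643, 0.234, 0, 0],
  [0.1643, 0.2354, 0, 0],
  [0.1643, 0.2354, 0, 0],
  [0.1643, 0.2354, 0, 0],
  [0.1643, 0.2354, 0, 0],
])

```text
clock: 15.28
position: [0.6368, -0.0992, 0.148]
ee_rot: [3.122, 0.346, 0.0]
force: [-0.3, -0.4, -1.3]
width: 0.173
gripper_force: 40.0
```

jog_arm([
  [0, 0, 0.01, 0],
  [0, 0, 0.01, 0],
])

```text
clock: 15.52
position: [0.6362, -0.0998, 0.1365]
ee_rot: [-3.122, -0.345, 0.003]
force: [-0.4, -0.3, -2.0]
width: 0.167
gripper_force: 40.0
```

```bash
python3 go.py .6365 -.1003 .0773 12.6
```

```text
shift [0.0003 0.0006 0.0592] spin -0.0 | cur [ 0.6362 -0.0998  0.1365] yaw 12.59 tilt 0.12 j7 -1.48 t 15.525
```

jog_arm([
  [0.0003, 0.0006, 0.015, 0],
  [0.0003, 0.0006, 0.03, 0],
  [0.0003, 0.0006, 0.04, 0],
  [0.0003, 0.0006, 0.046, 0],
  [0.0003, 0.0006, 0.05, 0],
  [0.0003, 0.0006, 0.053, 0],
  [0.0003, 0.0006, 0.055, 0],
  [0.0003, 0.0006, 0.057, 0],
  [0.0003, 0.0006, 0.058, 0],
  [0.0003, 0.0006, 0.058, 0],
])

```text
clock: 16.77
position: [0.6375, -0.1004, 0.0798]
ee_rot: [3.123, 0.344, 0.0]
force: [0.5, -0.1, -1.7]
width: 0.168
gripper_force: 40.0
```

jog_arm([
  [0, 0, 0.001, 0],
  [0, 0, 0.002, 0],
  [0, 0, 0.002, 0],
  [0, 0, 0.002, 0],
])

```text
clock: 17.27
position: [0.6375, -0.1003, 0.0777]
ee_rot: [3.123, 0.344, -0.0]
force: [-0.5, -0.2, -2.8]
width: 0.171
gripper_force: 40.0
```

jog_arm([
  [0, 0, 0.0005, 0],
  [0, 0, 0.001, 0],
  [0, 0, 0.0015, 0],
  [0, 0, 0.0015, 0],
])

```text
clock: 17.77
position: [0.6376, -0.1004, 0.0771]
ee_rot: [3.122, 0.344, 0.001]
force: [-3.9, -0.4, 8.0]
width: 0.177
gripper_force: 40.0
```

jog_arm([
  [0, 0, 0, 0],
  [0, 0, 0, 0],
  [0, 0, 0, 0],
  [0, 0, -0.002, 0],
  [0, 0, -0.03, 0],
  [0, 0, -0.06, 0],
  [0, 0, -0.09, 0],
  [-0.05, 0, -0.1, 0.04],
  [-0.1, 0, -0.1, 0.08],
  [-0.15, 0, -0.1, 0.12],
  [-0.19, -0.03, -0.1, 0.16],
  [-0.195, -0.035, -0.1, 0.17],
  [-0.195, -0.035, -0.1, 0.17],
], hand=0.05)

```text
clock: 19.4
position: [0.4402, -0.1086, 0.1768]
ee_rot: [3.14, 0.079, 0.002]
force: [1.5, 0.0, -0.5]
width: 0.54
gripper_force: 0.0
```

```bash
python3 go.py .4373 -.0936 .14 2.5
python3 - <<'E'
from h import *
d=shot("top"); W=d["W"];v,u=np.mgrid[0:400,0:640]
e=shot("side"); save(e,"s2.png",(200,110,440,270),3)
for n,x in(("t",d),("s",e)):
    P=x["W"]; k=(np.hypot(P[...,0]-.6365,P[...,1]+.1003)<.12)
    k1=k&(P[...,2]>.075)&(P[...,2]<.11); k2=k&(P[...,2]>.05)&(P[...,2]<.075)
    q=np.argwhere(k1)[:,::-1]; 
    if len(q)>9: print(n,"handle",rect(px2w(x,q,.091)),np.median(P[k1][:,2]))
    A=P[k2&(np.hypot(P[...,0]-.6365,P[...,1]+.1003)<.065)]; c=np.linalg.lstsq(np.c_[A[:,:2]-[.6365,-.1003],np.ones(len(A))],A[:,2],rcond=None)[0]; print(n,"flange plane",len(A),c)
E
```

```text
shift [-0.0022 -0.0152  0.0368] spin 0.007 | cur [ 0.4402 -0.1086  0.1768] yaw 2.9 tilt 0.09 j7 -1.53 t 19.4
t handle (array([ 0.6407, -0.0989]), 50, 17, 13.320165634155273) 0.09098710537595094
t flange plane 955 [-0.00494535  0.0002      0.06363736]
s handle (array([ 0.633 , -0.0921]), 56, 32, 15.736401557922363) 0.08880993398660175
s flange plane 568 [ 0.00052102 -0.00689431  0.06311757]
```

View pics/s2.png

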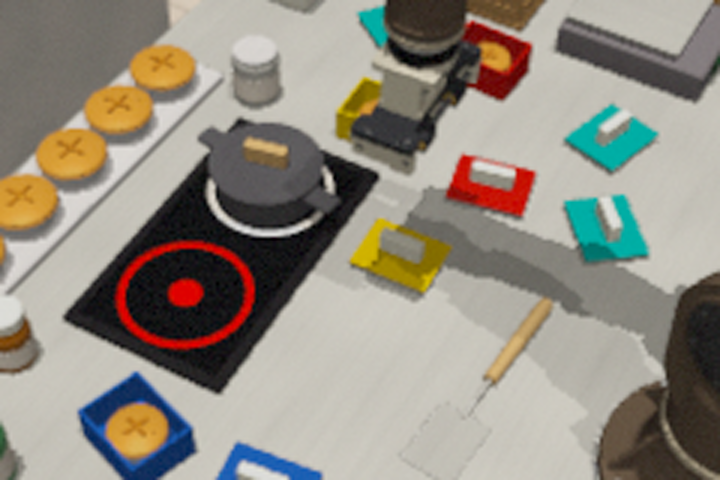

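The crop shows the iron lid flat on the pan at (265,165), flange top at 63 mm, so fully home. The yellow lid is next, at (400,245).

jog_arm([
  [-0.0025, -0.0152, 0.037, 0],
  [-0.0025, -0.0152, 0.037, 0],
  [-0.0025, -0.0152, 0.037, 0],
  [-0.0025, -0.0152, 0.07, 0],
  [-0.0025, -0.0152, 0.11, 0],
  [-0.0025, -0.0152, 0.135, 0],
  [-0.0025, -0.0152, 0.146, 0],
  [-0.0025, -0.0152, 0.149, 0],
  [-0.0025, -0.0152, 0.149, 0],
  [-0.0025, -0.0152, 0.149, 0],
])

```text
clock: 20.75
position: [0.437, -0.0938, 0.0281]
ee_rot: [3.14, 0.078, 0.002]
force: [-0.5, -0.3, -0.1]
width: 0.543
gripper_force: 0.0
```

jog_arm([
  [0, 0, 0, 0],
  [0, 0, 0, 0],
  [0, 0, 0, 0],
  [0, 0, 0, 0],
  [0, 0, 0, 0],
], hand=0.0, newtons=30)

```text
clock: 21.38
position: [0.4363, -0.0936, 0.0272]
ee_rot: [3.141, 0.078, -0.0]
force: [-0.4, -0.4, 1.6]
width: 0.171
gripper_force: 30.0
```

jog_arm([
  [0, 0, -0.01, 0],
  [0, 0, -0.04, 0],
  [0, 0, -0.08, 0],
  [0, 0, -0.11, 0],
  [0, 0, -0.12, 0],
  [0, 0, -0.12, 0],
  [0, 0, -0.12, 0],
])

```text
clock: 22.25
position: [0.4355, -0.0936, 0.1462]
ee_rot: [-3.14, -0.078, 0.003]
force: [0.2, -0.1, -1.8]
width: 0.169
gripper_force: 30.0
```

```bash
python3 go.py .5637 -.3047 .148 2.5
cat > boxes.py <<'E'
from h import *
d=shot("top");W=d["W"];v,u=np.mgrid[0:400,0:640]
for n in HUE:
    k=(W[...,2]>.043)&(W[...,2]<.06)&hm(d,n)&(v>90)&(v<260)&(u>170)&(u<540)
    k=cv2.dilate(k.astype(np.uint8),np.ones((9,9)))
    m,l,st,ce=cv2.connectedComponentsWithStats(k)
    raw=(W[...,2]>.043)&(W[...,2]<.06)&hm(d,n)
    for i in range(1,m):
        q=raw&(l==i)
        if q.sum()>70: print(n,"rim",q.sum(),rect(px2w(d,np.argwhere(q)[:,::-1],.05)))
E
python3 boxes.py
```

```text
shift [ 0.1175  0.2172 -0.002 ] spin 0.006 | cur [ 0.4355 -0.0936  0.1462] yaw 2.84 tilt 0.1 j7 -1.6 t 22.25
red rim 173 (array([ 0.502 , -0.4661]), 99, 80, -2.76385498046875)
blue rim 121 (array([0.5523, 0.2884]), 98, 79, -16.86095428466797)
yellow rim 147 (array([ 0.5692, -0.2821]), 99, 79, 2.691042900085449)
```

The yellow box has been knocked to about (0.569,-0.282), so I'll go to the new place and check again.

jog_arm([
  [0.015, 0.02, 0, 0],
  [0.03, 0.05, 0, 0],
  [0.05, 0.08, 0, 0],
  [0.07, 0.11, 0, 0],
  [0.085, 0.135, 0, 0],
  [0.1, 0.16, 0, 0],
  [0.115, 0.18, 0, 0],
  [0.123, 0.192, 0, 0],
  [0.123, 0.1948, 0, 0],
  [0.123, 0.1948, 0, 0],
  [0.123, 0.1948, 0, 0],
  [0.123, 0.1948, 0, 0],
])

```text
clock: 23.8
position: [0.5687, -0.2815, 0.1475]
ee_rot: [3.141, 0.079, 0.0]
force: [0.3, 0.1, 0.1]
width: 0.174
gripper_force: 30.0
```

```bash
python3 go.py .568 -.282 .0692 2.7; python3 boxes.py
python3 - <<'E'
from h import *
e=shot("side"); save(e,"s3.png",(270,90,430,210),4)
P=e["W"]; k=hm(e,"yellow")&(P[...,2]>.042)&(P[...,2]<.06); print(k.sum(), rect(px2w(e,np.argwhere(k)[:,::-1],.05)))
E
```

```text
shift [-0.0007  0.0004  0.0783] spin 0.003 | cur [ 0.5687 -0.2815  0.1475] yaw 2.88 tilt 0.01 j7 -1.32 t 23.8
blue rim 126 (array([0.5521, 0.2884]), 97, 79, -16.87567901611328)
132 (array([ 0.5688, -0.2781]), 103, 91, 2.417386293411255)
```

View pics/s3.png

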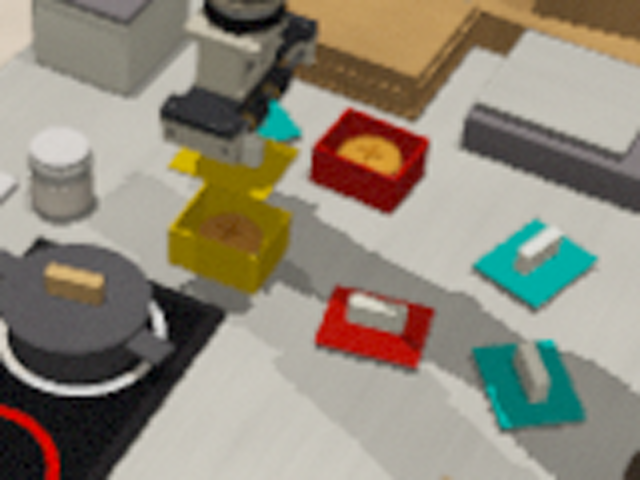

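The crop shows the lid at (235,165) over the moved yellow box at (230,235). Lowering.

jog_arm([
  [-0.0005, 0.0004, 0.02, 0],
  [-0.0005, 0.0004, 0.04, 0],
  [-0.0005, 0.0004, 0.055, 0],
  [-0.0005, 0.0004, 0.062, 0],
  [-0.0005, 0.0004, 0.066, 0],
  [-0.0005, 0.0004, 0.069, 0],
  [-0.0005, 0.0004, 0.072, 0],
  [-0.0005, 0.0004, 0.074, 0],
  [-0.0005, 0.0004, 0.075, 0],
  [-0.0005, 0.0004, 0.075, 0],
])

```text
clock: 25.15
position: [0.5683, -0.2825, 0.0722]
ee_rot: [3.141, 0.078, -0.0]
force: [-1.0, 0.1, -0.5]
width: 0.173
gripper_force: 30.0
```

jog_arm([
  [0, 0, 0.0015, 0],
  [0, 0, 0.003, 0],
  [0, 0, 0.0035, 0],
  [0, 0, 0.0035, 0],
])

```text
clock: 25.65
position: [0.5684, -0.2825, 0.0693]
ee_rot: [3.14, 0.078, 0.0]
force: [-1.8, 0.6, 5.7]
width: 0.176
gripper_force: 30.0
```

jog_arm([
  [0, 0, 0.001, 0],
  [0, 0, 0.001, 0],
  [0, 0, 0, 0],
  [0, 0, 0, 0],
  [0, 0, -0.03, 0],
  [0, 0, -0.06, 0],
  [0, 0, -0.09, 0],
  [-0.05, -0.01, -0.1, -0.04],
  [-0.1, -0.02, -0.1, -0.08],
  [-0.15, -0.03, -0.1, -0.12],
  [-0.1727, -0.03, -0.1, -0.17],
  [-0.1727, -0.03, -0.1, -0.17],
  [-0.1727, -0.03, -0.1, -0.17],
  [-0.1727, -0.03, -0.1, -0.17],
], hand=0.05)

```text
clock: 27.4
position: [0.3957, -0.261, 0.1688]
ee_rot: [-3.123, -0.345, -0.001]
force: [0.1, -0.5, -1.2]
width: 0.544
gripper_force: 0.0
```

```bash
python3 go.py .3945 -.2612 .028 12.5
cat > chk.py <<'E'
from h import *
import sys
x0,y0,yaw=map(float,sys.argv[1:])
for n in("top","side"):
    x=shot(n);P=x["W"]; r=np.hypot(P[...,0]-x0,P[...,1]-y0)
    k=(r<.04)&(P[...,2]>.045)&(P[...,2]<.068); A=P[k]; c=np.linalg.lstsq(np.c_[A[:,:2]-[x0,y0],np.ones(len(A))],A[:,2],rcond=None)[0]
    h=(r<.05)&(P[...,2]>.074)&(P[...,2]<.095); print(n,len(A),"plane (want 0,0,.056)",c.round(4),"handle z",np.median(P[h][:,2]),rect(px2w(x,np.argwhere(h)[:,::-1],.084)))
E
python3 chk.py .5685 -.282 2.7;python3 boxes.py
```

```text
shift [-0.0013 -0.      0.1407] spin 0.002 | cur [ 0.3957 -0.261   0.1688] yaw 12.62 tilt 0.05 j7 -1.04 t 27.4
top 428 plane (want 0,0,.056) [-0.0055 -0.0032  0.0564] handle z 0.08347262655174702 (array([ 0.5685, -0.2814]), 57, 18, 3.055030107498169)
side 145 plane (want 0,0,.056) [ 0.0116 -0.0132  0.0568] handle z 0.08131781126915207 (array([ 0.5659, -0.2755]), 57, 25, 4.675314426422119)
blue rim 132 (array([0.5522, 0.2882]), 97, 80, -16.472061157226562)
yellow rim 699 (array([ 0.5699, -0.2831]), 102, 84, 3.0694007873535156)
```

Yellow is home: flange at 56 mm and level. Now red.

jog_arm([
  [-0.001, 0, 0.04, 0],
  [-0.001, 0, 0.08, 0],
  [-0.001, 0, 0.11, 0],
  [-0.001, 0, 0.13, 0],
  [-0.001, 0, 0.139, 0],
  [-0.001, 0, 0.1405, 0],
  [-0.001, 0, 0.1405, 0],
  [-0.001, 0, 0.1405, 0],
])

```text
clock: 28.55
position: [0.3938, -0.2617, 0.0289]
ee_rot: [3.122, 0.344, 0.002]
force: [0.4, 0.9, -0.7]
width: 0.55
gripper_force: 0.0
```

jog_arm([
  [0, 0, 0, 0],
  [0, 0, 0, 0],
  [0, 0, 0, 0],
  [0, 0, 0, 0],
  [0, 0, 0, 0],
], hand=0.0)

```text
clock: 29.18
position: [0.3934, -0.2614, 0.0283]
ee_rot: [3.123, 0.344, 0.0]
force: [-0.1, -0.2, 1.3]
width: 0.17
gripper_force: 30.0
```

jog_arm([
  [0, 0, -0.01, 0],
  [0, 0, -0.04, 0],
  [0, 0, -0.08, 0],
  [0, 0, -0.11, 0],
  [0, 0, -0.12, 0],
  [0, 0, -0.12, 0],
  [0, 0, -0.12, 0],
])

```text
clock: 30.05
position: [0.3927, -0.261, 0.1472]
ee_rot: [-3.122, -0.344, 0.002]
force: [-0.6, 0.5, -1.5]
width: 0.173
gripper_force: 30.0
```

```bash
python3 go.py .502 -.4661 .148 -2.8; python3 boxes.py; python3 pan.py|grep lugs
python3 - <<'E'
from h import *
d=shot("top"); save(d,"t4.png",s=1.25)
E
```

```text
shift [ 0.062   0.224  -0.0012] spin 0.269 | cur [ 0.3927 -0.261   0.1472] yaw 12.59 tilt 0.11 j7 -1.06 t 30.05
red rim 87 (array([ 0.5028, -0.4662]), 97, 79, -2.45648193359375)
blue rim 127 (array([0.5522, 0.2886]), 98, 78, -17.190101623535156)
yellow rim 702 (array([ 0.5698, -0.2831]), 102, 84, 3.1846301555633545)
```

View pics/t4.png

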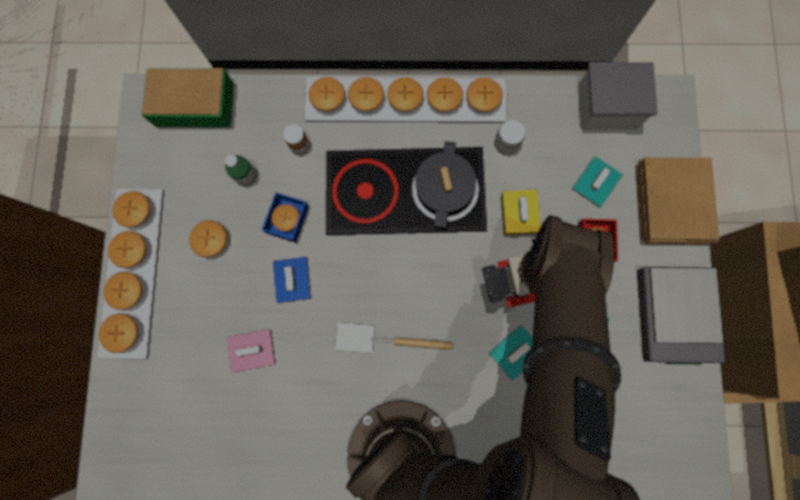

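The picture shows the yellow box closed at (521,212) and the pan lidded at (445,187). The red box is partly hidden at (600,240) but unmoved, and the blue box is still open at (286,217).

jog_arm([
  [0.005, 0.02, 0, 0.02],
  [0.013, 0.05, 0, 0.05],
  [0.021, 0.08, 0, 0.09],
  [0.03, 0.11, 0, 0.13],
  [0.038, 0.14, 0, 0.17],
  [0.046, 0.17, 0, 0.21],
  [0.054, 0.2, 0, 0.25],
  [0.06, 0.218, 0, 0.269],
  [0.0612, 0.224, 0, 0.269],
  [0.0612, 0.224, 0, 0.269],
  [0.0612, 0.224, 0, 0.269],
  [0.0612, 0.224, 0, 0.269],
])

```text
clock: 31.7
position: [0.5018, -0.466, 0.1484]
ee_rot: [-3.141, 0.076, 0.0]
force: [-0.0, -0.1, -0.7]
width: 0.171
gripper_force: 30.0
```

```bash
python3 go.py .501 -.466 .0703 -2.7; python3 boxes.py
python3 - <<'E'
from h import *
e=shot("side"); P=e["W"]; k=hm(e,"red")&(P[...,2]>.042)&(P[...,2]<.06)&(P[...,1]<-.35); print(k.sum(), rect(px2w(e,np.argwhere(k)[:,::-1],.05)))
E
```

```text
shift [-0.0008  0.      0.0781] spin -0.002 | cur [ 0.5018 -0.466   0.1484] yaw -2.79 tilt 0.01 j7 -1.09 t 31.7
blue rim 124 (array([0.5521, 0.2882]), 98, 79, -16.47284698486328)
yellow rim 709 (array([ 0.5698, -0.2824]), 103, 82, 2.8491029739379883)
122 (array([ 0.5016, -0.4597]), 104, 94, 0.6755900979042053)
```

jog_arm([
  [-0.0006, 0, 0.02, 0],
  [-0.0006, 0, 0.04, 0],
  [-0.0006, 0, 0.055, 0],
  [-0.0006, 0, 0.062, 0],
  [-0.0006, 0, 0.066, 0],
  [-0.0006, 0, 0.069, 0],
  [-0.0006, 0, 0.072, 0],
  [-0.0006, 0, 0.074, 0],
  [-0.0006, 0, 0.075, 0],
  [-0.0006, 0, 0.075, 0],
])

```text
clock: 33.05
position: [0.5013, -0.4666, 0.0732]
ee_rot: [3.141, -0.077, -0.0]
force: [0.0, 0.2, 0.2]
width: 0.17
gripper_force: 30.0
```

jog_arm([
  [0, 0, 0.0015, 0],
  [0, 0, 0.003, 0],
  [0, 0, 0.004, 0],
  [0, 0, 0.004, 0],
])

```text
clock: 33.55
position: [0.5014, -0.4666, 0.0704]
ee_rot: [3.14, -0.077, 0.0]
force: [-4.0, 2.1, 9.7]
width: 0.173
gripper_force: 30.0
```

jog_arm([
  [0, 0, 0.001, 0],
  [0, 0, 0.001, 0],
  [0, 0, 0, 0],
  [0, 0, 0, 0],
  [0, 0, -0.03, 0],
  [0, 0, -0.06, 0],
  [0, 0, -0.1, 0],
  [-0.01, -0.03, -0.11, 0],
  [-0.02, -0.08, -0.11, -0.02],
  [-0.03, -0.13, -0.11, -0.03],
  [-0.04, -0.18, -0.11, -0.05],
  [-0.05, -0.24, -0.11, -0.07],
  [-0.06, -0.3, -0.11, -0.09],
  [-0.07, -0.36, -0.11, -0.1],
  [-0.08, -0.42, -0.11, -0.12],
  [-0.09, -0.48, -0.11, -0.13],
  [-0.1, -0.54, -0.11, -0.15],
  [-0.11, -0.6, -0.11, -0.16],
  [-0.12, -0.66, -0.11, -0.17],
  [-0.13, -0.71, -0.11, -0.185],
], hand=0.05)

```text
clock: 36.05
position: [0.406, 0.2514, 0.1796]
ee_rot: [-3.134, -0.215, -0.001]
force: [0.8, -0.7, 0.0]
width: 0.55
gripper_force: 0.0
```

jog_arm([
  [0, 0, 0, 0],
  [0, 0, 0, 0],
])

```text
clock: 36.3
position: [0.4065, 0.2484, 0.179]
ee_rot: [3.134, 0.213, -0.0]
force: [0.2, -0.9, 0.9]
width: 0.54
gripper_force: 0.0
```

```bash
python3 go.py .4034 .2703 .028 8; python3 chk.py .5025 -.466 -2.7; python3 boxes.py
python3 - <<'E'
from h import *
d=shot("top"); l=np.array((292,280))*.8
try: print(lidbox(d,"blue",l+[6,6],.014),handle(d,l))
except Exception as e: print(e)
E
```

```text
shift [-0.     -0.0223  0.151 ] spin -0.004 | cur [0.4065 0.2484 0.179 ] yaw 7.78 tilt 0.05 j7 -2.33 t 36.3
top 435 plane (want 0,0,.056) [-0.0072 -0.0032  0.0566] handle z 0.08309061249321723 (array([ 0.5017, -0.4647]), 56, 17, -3.0942611694335938)
side 132 plane (want 0,0,.056) [ 0.0316 -0.0383  0.0573] handle z 0.08182457623985744 (array([ 0.4993, -0.4584]), 54, 28, -2.0360336303710938)
red rim 731 (array([ 0.5023, -0.4675]), 103, 82, -2.7638702392578125)
blue rim 102 (array([0.5524, 0.2881]), 97, 79, -17.194068908691406)
yellow rim 698 (array([ 0.5698, -0.2823]), 102, 82, 3.125546455383301)
attempt to get argmin of an empty sequence
```

Red is home too. Joint 7 would come near its limit at the blue box, so I'll take the blue lid with the tool turned half round.

jog_arm([
  [0, -0.002, 0.002, -0.1],
  [0, -0.004, 0.004, -0.27],
  [0, -0.006, 0.006, -0.44],
  [0, -0.008, 0.008, -0.61],
  [0, -0.01, 0.01, -0.78],
  [0, -0.012, 0.012, -0.95],
  [0, -0.014, 0.015, -1.12],
  [0, -0.016, 0.018, -1.29],
  [0, -0.018, 0.02, -1.46],
  [0, -0.02, 0.022, -1.63],
  [0, -0.022, 0.025, -1.8],
  [0, -0.0223, 0.028, -1.97],
  [0, -0.0223, 0.03, -2.14],
  [0, -0.0223, 0.03, -2.31],
  [0, -0.0223, 0.03, -2.48],
  [0, -0.0223, 0.03, -2.65],
  [0, -0.0223, 0.03, -2.82],
  [0, -0.0223, 0.03, -2.99],
  [0, -0.0223, 0.03, -3.1],
  [0, -0.0223, 0.03, -3.146],
])

```text
clock: 39.0
position: [0.404, 0.2699, 0.149]
ee_rot: [0.221, -3.134, 0.001]
force: [-0.6, 0.3, -0.8]
width: 0.541
gripper_force: 0.0
```

jog_arm([
  [0, 0, 0, 0],
  [0, 0, 0, 0],
  [0, 0, 0, 0],
])

```text
clock: 39.38
position: [0.4036, 0.2708, 0.1492]
ee_rot: [-0.218, 3.134, -0.0]
force: [-0.2, -0.3, 0.1]
width: 0.547
gripper_force: 0.0
```

```bash
python3 go.py .4034 .2703 .028 8
```

```text
shift [ 0.0003 -0.0005  0.1212] spin -0.001 | cur [0.4036 0.2708 0.1492] yaw -172.03 tilt 0.01 j7 0.34 t 39.375
```

jog_arm([
  [0, 0, 0.04, 0],
  [0, 0, 0.075, 0],
  [0, 0, 0.1, 0],
  [0, 0, 0.115, 0],
  [0, 0, 0.12, 0],
  [0, 0, 0.121, 0],
  [0, 0, 0.121, 0],
  [0, 0, 0.121, 0],
])

```text
clock: 40.38
position: [0.4038, 0.2713, 0.0288]
ee_rot: [-0.22, 3.133, 0.001]
force: [-0.2, 0.1, -0.7]
width: 0.543
gripper_force: 0.0
```

jog_arm([
  [0, 0, 0, 0],
  [0, 0, 0, 0],
  [0, 0, 0, 0],
  [0, 0, 0, 0],
  [0, 0, 0, 0],
], hand=0.0)

```text
clock: 41.0
position: [0.4034, 0.2711, 0.0282]
ee_rot: [0.22, -3.134, -0.0]
force: [0.2, -0.0, 0.2]
width: 0.172
gripper_force: 30.0
```

jog_arm([
  [0, 0, -0.01, 0],
  [0, 0, -0.04, 0],
  [0, 0, -0.08, 0],
  [0, 0, -0.11, 0],
  [0, 0, -0.12, 0],
  [0, 0, -0.12, 0],
  [0, 0, -0.12, 0],
])

```text
clock: 41.88
position: [0.4031, 0.2704, 0.1472]
ee_rot: [0.22, -3.133, 0.002]
force: [-0.7, -0.3, -0.7]
width: 0.169
gripper_force: 30.0
```

```bash
python3 go.py .5522 .2885 .148 -17; python3 boxes.py
```

```text
shift [-0.1501 -0.0029 -0.001 ] spin 0.437 | cur [0.4031 0.2704 0.1472] yaw -171.98 tilt 0.09 j7 0.36 t 41.875
red rim 717 (array([ 0.5023, -0.4674]), 103, 82, -2.7638702392578125)
yellow rim 694 (array([ 0.5697, -0.2823]), 102, 82, 3.12554669380188)
```

jog_arm([
  [-0.02, 0, 0, 0.05],
  [-0.045, 0, 0, 0.12],
  [-0.07, 0, 0, 0.19],
  [-0.095, -0.001, 0, 0.26],
  [-0.12, -0.002, 0, 0.33],
  [-0.138, -0.003, 0, 0.4],
  [-0.147, -0.003, 0, 0.437],
  [-0.15, -0.003, 0, 0.437],
  [-0.15, -0.003, 0, 0.437],
  [-0.15, -0.003, 0, 0.437],
  [-0.15, -0.003, 0, 0.437],
])

```text
clock: 43.3
position: [0.5521, 0.289, 0.1483]
ee_rot: [0.464, 3.107, -0.0]
force: [0.8, 0.4, -0.7]
width: 0.169
gripper_force: 30.0
```

```bash
python3 go.py .5522 .2885 .0702 -17; python3 boxes.py
python3 - <<'E'
from h import *
e=shot("side"); P=e["W"]; k=hm(e,"blue")&(P[...,2]>.042)&(P[...,2]<.06)&(P[...,1]>.2)&(P[...,0]<.7); print(k.sum(), rect(px2w(e,np.argwhere(k)[:,::-1],.05)))
save(e,"s5.png",(190,170,350,290),4)
E
```

```text
shift [-0.0003 -0.0005  0.0781] spin 0.0 | cur [0.5521 0.289  0.1483] yaw 163.03 tilt 0.01 j7 0.16 t 43.3
red rim 728 (array([ 0.5023, -0.4674]), 103, 82, -2.7638702392578125)
yellow rim 707 (array([ 0.5698, -0.2823]), 102, 82, 3.125546455383301)
122 (array([0.5505, 0.2939]), 106, 80, -16.618179321289062)
```

View pics/s5.png

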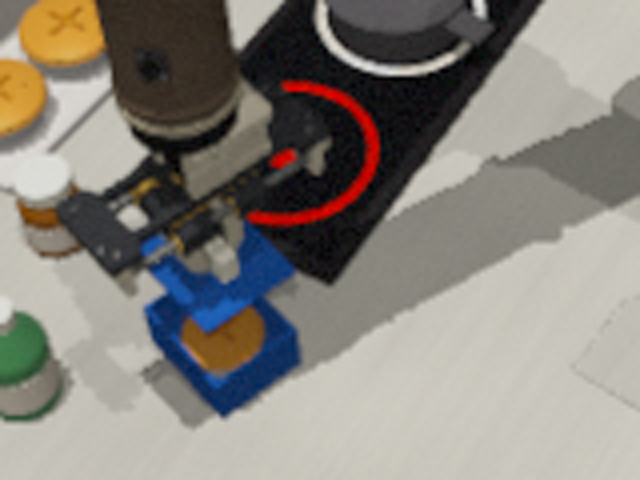

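The crop shows the blue lid at (220,275) over the unmoved blue box at (222,345), with the bottle and jar well clear. Lowering.

jog_arm([
  [0, 0, 0.02, 0],
  [0, 0, 0.04, 0],
  [0, 0, 0.055, 0],
  [0, 0, 0.062, 0],
  [0, 0, 0.066, 0],
  [0, 0, 0.069, 0],
  [0, 0, 0.072, 0],
  [0, 0, 0.074, 0],
  [0, 0, 0.075, 0],
  [0, 0, 0.075, 0],
])

```text
clock: 44.65
position: [0.5524, 0.289, 0.0732]
ee_rot: [0.465, 3.107, -0.0]
force: [-0.3, 0.0, -1.0]
width: 0.172
gripper_force: 30.0
```

jog_arm([
  [0, 0, 0.0015, 0],
  [0, 0, 0.003, 0],
  [0, 0, 0.004, 0],
  [0, 0, 0.004, 0],
])

```text
clock: 45.15
position: [0.5525, 0.2891, 0.0703]
ee_rot: [0.465, 3.106, -0.0]
force: [-2.0, -3.4, 9.2]
width: 0.17
gripper_force: 30.0
```

jog_arm([
  [0, 0, 0.001, 0],
  [0, 0, 0.001, 0],
  [0, 0, 0, 0],
  [0, 0, 0, 0],
  [0, 0, -0.03, 0],
  [0, 0, -0.06, 0],
  [0, 0, -0.1, 0],
  [0.03, 0, -0.13, 0],
  [0.07, 0, -0.15, 0],
  [0.11, 0, -0.15, 0],
  [0.15, 0, -0.15, 0],
  [0.18, 0, -0.15, 0],
  [0.18, 0, -0.15, 0],
  [0.18, 0, -0.15, 0],
  [0.18, 0, -0.15, 0],
], hand=0.05)

```text
clock: 47.02
position: [0.3813, 0.3413, 0.219]
ee_rot: [-0.467, -3.107, 0.0]
force: [0.8, -0.4, -0.3]
width: 0.546
gripper_force: 0.0
```

```bash
python3 chk.py .5525 .289 -17; python3 chk.py .5025 -.466 -2.7;python3 chk.py .5685 -.282 2.7
python3 - <<'E'
from h import *
d=shot("top"); save(d,"t6.png",s=1.25); W=d["W"]
r=np.hypot(W[...,0]-.6365,W[...,1]+.1003); k=(r<.14)&(W[...,2]>.045)&(W[...,2]<.075)
p=px2w(d,np.argwhere(k)[:,::-1],.058); q=np.hypot(*(p-[.6365,-.1003]).T); L=p[(q>.08)&(q<.12)]
n=L[L[:,0]<.63];f=L[L[:,0]>.63]; print("pan mid",(n.mean(0)+f.mean(0))/2); print("flange", rect(px2w(d,np.argwhere((r<.073)&(W[...,2]>.059)&(W[...,2]<.075))[:,::-1],.063)))
e=shot("side"); save(e,"s6.png",s=1.25)
E
```

```text
top 402 plane (want 0,0,.056) [-0.0126 -0.0015  0.0562] handle z 0.08335483303449667 (array([0.5513, 0.2869]), 56, 18, -16.775527954101562)
side 142 plane (want 0,0,.056) [-0.0076  0.0023  0.0559] handle z 0.08263753312877592 (array([0.565 , 0.2861]), 25, 16, -15.892738342285156)
top 426 plane (want 0,0,.056) [0.0005 0.002  0.0563] handle z 0.08295248116434974 (array([ 0.5017, -0.4647]), 56, 17, -3.23553466796875)
side 128 plane (want 0,0,.056) [ 0.004  -0.0788  0.058 ] handle z 0.08101049933665638 (array([ 0.4981, -0.4595]), 56, 26, -1.740753173828125)
top 426 plane (want 0,0,.056) [-0.0058 -0.0043  0.0563] handle z 0.08445455844342267 (array([ 0.5685, -0.2817]), 57, 18, 3.975095510482788)
side 142 plane (want 0,0,.056) [ 0.0208 -0.0159  0.0574] handle z 0.08211217591816455 (array([ 0.5633, -0.2747]), 52, 27, 4.675334930419922)
pan mid [ 0.63622422 -0.10005632]
flange (array([ 0.6377, -0.101 ]), 144, 142, -44.156280517578125)
```

View pics/t6.png

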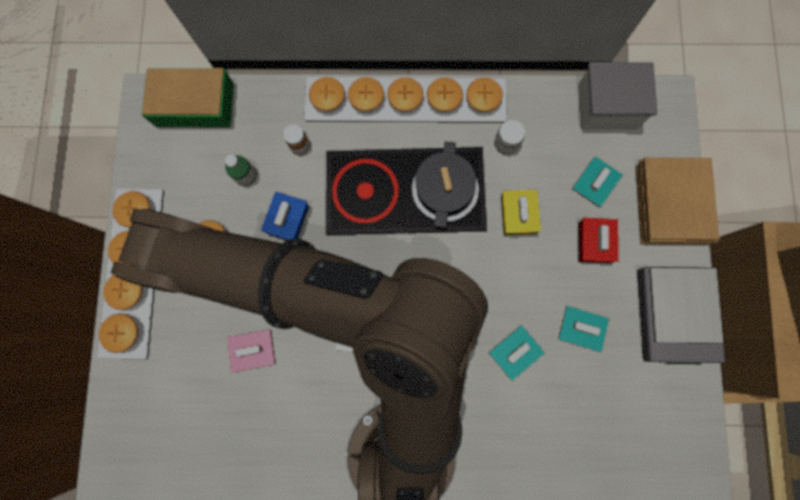

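View pics/s6.png

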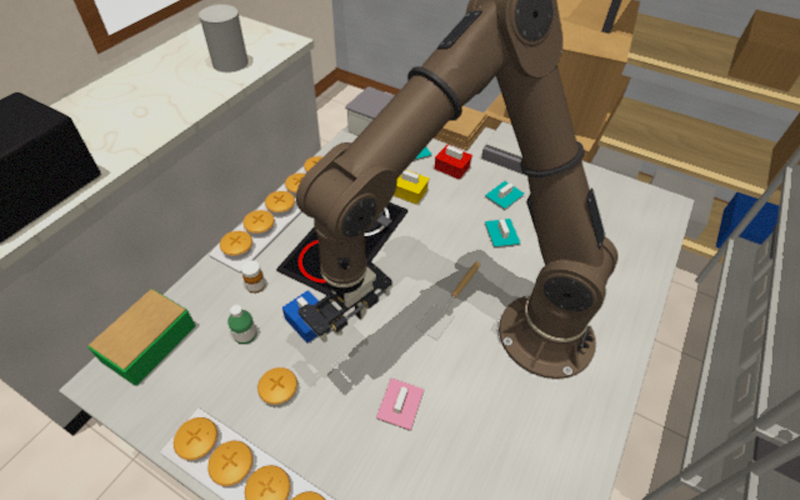

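The two views show all three boxes closed flat at (285,217), (521,212) and (600,241) in the top picture. The pan is lidded in the white ring at (445,187), and the bystanders haven't moved. Handing in.

```bash
python3 -c "
from cell import arm
print(arm.sign_off())"
```

```text
the job is handed in; nothing more can be done
None
```

I handed the job in after about 47 s of the 208 s: the pan is on the white ring, about 2–3 mm off centre by the camera, with its iron lid fully home, and the red, blue and yellow boxes (yellow was knocked aside mid-run and re-measured) are closed flat with their own lids.

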